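Retain a cart wheel on its stub axle with a push-on clip

TASK

Finish mounting the cart wheel: push it along its stub axle until it is fully home against the shoulder, so that the groove comes clear outside its hub. Then take the larger of the two push-on retaining clips off the rack and press it sideways onto the axle, in the groove, until it has snapped fully round, and let go of it. Feel for the groove and do not force the clip: it breaks if it is pressed hard anywhere else; leave the small clip, the pliers and the grinding disc alone.

Things in the scene. Friction and masses are not known exactly. Their poses are not given: they have to be found in the camera images.
- axle: Cart frame end, fixed: level grey square tube (40 x 40 x 200 mm) in a blue machine vise, a 20 mm steel stub axle welded into its end, the wheel on it. Origin on the bench below axle_point; x level, out along the axle away from the tube, z up. The stub stands out up to 8 mm (call it e) more or less than nominal, different every time, not measured; it does not give when pushed.
- axle_point (a point): On the stub's centre line, 75 mm above the bench, axes as axle, at the groove's nominal middle. True groove: same line, middle at x = e from here, 8.5 mm wide, floor 16 mm in diameter, square edges. Along x from here, wheel home: hub face at -5.75 + e, 1.5 mm of full 20 mm axle, groove from -4.25 + e to 4.25 + e, full axle to its end at 18.5 + e. So the hub face, once felt, tells where the groove is.
- tube_end (a point): Centre of the tube's end face, 76 mm behind axle_point. Axes as axle. Tube and vise lie between this face and 210 mm behind it, up to 98 mm above the bench, as far as 145 mm from the axle's line on the +y side and 100 mm on the -y side.
- wheel (a joint): How far the wheel stands out from home, m: 0 = home, hub hard against the shoulder ring by the tube. Starts 0.013 to 0.022, hub covering the groove. Slides along the axle with about 3 N; also spins. Black tyre 100 mm in diameter, 28 mm wide, flat sides; grey hub 32 mm in diameter, its outer face 14 mm proud of the tyre's (wheel home: tyre face at x = -19.75 mm + e, hub face at -5.75 mm + e).
- rack: Fixed steel rack for the clips: foot plate 140 x 70 x 8 mm, along its middle a flat bar on edge, 6 mm thick, its top 52 mm above the bench. Origin on the bench below the middle; x along the bar, z up. The two black clips sit astride the bar, open side down, about 32 mm either side of the middle, in either order.
- clip_head (a point): Centre of the block head (40 mm wide, 7 mm thick, 18 mm high) of the larger clip, the one to fit: a black plastic push-on retainer, 7 mm thick throughout, with two sprung prongs below the head. Grasp the head across its 40 mm width. x across the width, y through the thickness (along the bore), z from bore to head. On the rack 61 mm above the bench; lifts straight up off the bar.
- clip_bore (a point): Centre of the larger clip's bore, 17 mm below clip_head, same axes; the head's underside is 8 mm above it. Home in the groove it lies on the axle's line, the head's underside on the groove's floor. In the groove it goes on with 4 to 14 N, most in the first half; within about 6 mm of the line it pulls itself on. Keep under 25 N: it breaks when forces on it from axle and wheel pass 40 N in all.
- clip_mouth (a point): Middle of the larger clip's open side, level with the lowest point of its prongs, 9.3 mm below clip_bore, same axes. Lips 12 mm apart, rounded (3 mm radius), prongs 26 mm wide outside, each needs 2 mm to spread. Over the groove the lips first touch with clip_bore 12.6 mm from the axle's line; over the full 20 mm axle they touch at 15.7 mm already and cannot spread enough to go on.
- small_clip_head (a point): Centre of the head of the other clip on the rack: same make, three quarters of the size (head 30 mm wide, 13.5 mm high, 7 mm thick), for another axle. To be left alone.
- pliers: Loose pliers with red handles flat on the bench, 165 mm long, 75 mm wide, 16 mm high. Origin near the pivot, on the bench; x towards the jaws. A bystander.
- disc: Loose black grinding disc flat on the bench, 115 mm in diameter, 6 mm thick. Origin at the centre of its underside. A bystander.
Mind the look-alikes: they are no part of the job. What is shaped like the rack but purple is not meant.

How it is judged:
On the way:
1. the wheel is home against its shoulder (value of joint wheel below 0.003 m), for 0.2 s.
At the end, for the whole second after the job is handed in: The larger clip sits in the groove, released: bore on the axle's line within 2.5 mm, parallel to it within 0.15 rad, and within 10.5 mm of axle_point along it (only the groove lets it sit there); the wheel is within 4 mm of home; the small clip is still on the rack (y of clip_bore in the frame of axle_point between -0.0025 and 0.0025 m and z of clip_bore in the frame of axle_point between -0.0025 and 0.0025 m and x of clip_bore in the frame of axle_point between -0.0105 and 0.0105 m and angle between the y axis of clip_bore and the x axis of axle_point, either way round below 0.15 rad and value of joint wheel below 0.004 m and horizontal distance between small_clip_head and rack below 0.065 m); the robot touches nothing.
It fails at once if the clip is forced: over 40 N of contact force in all between it and the axle or wheel (contact force between clip and axle above 40 N).
It fails at once if the small clip is moved (distance of small_clip_head from where it was at the start of the episode above 0.02 m).
It fails at once if the pliers or the grinding disc are knocked away (distance of any of pliers, disc from where it was at the start of the episode above 0.03 m).
It also fails if it takes over 67 s, if anything falls off the work surface, if the arm or the gripper's body presses on something with over 40 N, if the wrist force passes 120 N, or if a joint passes its speed limit or range.

ROBOT

A 6-joint arm with a two-finger parallel gripper is mounted at the origin on the work surface. World frame = base frame: x ahead of the robot, y to its left, z up, the work surface at z = 0. Lengths are in m, angles in rad, forces in N, time in s.
With the tool pointing down it reaches from about 0.3 to 0.75 m from the base axis. Payload 8.5 kg.
Tool frame: the origin (TCP) lies at the centre of the arm's flange, where the gripper is bolted on; the fingertips stand tip_reach ahead of it and the grasp point (between the pads) lies 147 mm ahead of it (tip_reach is the distance from the TCP to the fingertips, in m); z points along the fingers, y is the direction in which the jaws open and shut (so a half turn about z gives the same grasp; the last joint's range is limited). The gripper opens to 88 mm and grips with 3 to 60 N. Pads are 18 mm wide; open, the fingers measure 123 mm over their backs; the gripper's body (75 mm by 187 mm) begins 45 mm behind the grasp point.
Start: joints at [-1.444, 0.381, 1.297, -0, 1.464, -0.215], TCP at [0.184, -0.518, 0.405] pointing down, gripper open.
Joint ranges: [-3.11, 3.11], [-0.89, 2.33], [0.22, 2.48], [-1.42, 4.56], [0.17, 2.85], [-2.88, 2.88]. Speed limits (rad/s): [2.39, 2.39, 3.14, 3.14, 3.14, 3.14].

INTERFACE

Orientations are given as [roll, pitch, yaw] about the fixed x, y, z axes, in that order (R = Rz(yaw) Ry(pitch) Rx(roll)).
In Python, from station import * gives the robot as it stands.
- The arm moves only by the tool move_arm, never from a script. Its arguments are lists of equal length, an entry for each row: "xyz": the shift along the world's x, y, z in cm, a list of three; "turn": the turn about the world's z in rad. A call has 1 to 12 rows; each row is the pose to reach, as a shift and turn from the pose commanded when the call began; what a row does not reach only later rows make up. A row lasts 1/8 s, in which the tool goes at most 62.5 mm and 10.7 degrees, less where a joint would pass 70% of its speed; a pose out of reach is approached as far as the arm can. A call with a gripper value outside its range is refused whole. "claw" is the closure, from -1 (fully open) to 1 (shut), so that 0 is half open, set as the call begins (left out, the last holds). The fingers move at their own pace and stop on an object; "squeeze" is the grip in N (left out, the last holds). Time passes only in rows, so rows that repeat a pose let the fingers close. It gives the time, the measured TCP pose, the force and the opening at its end, in the units of the state.
- state(): the state, without advancing time (a new reading comes with each control period).
- snapshot(name): name is "scene" or "top" or "wrist"; returns a dict with "image" (420x560x3 uint8, red, green, blue), "fx", "fy", "cx", "cy" (pixels), "rvec" (rotation vector, rad) and "tvec" (3), from world to camera coordinates, as OpenCV has them; the wrist camera has in their place "mount" (4x4, takes a point from camera to tool coordinates, whose origin is the TCP and whose axes are the flange's). Camera axes: x right, y down, z forward; pixel columns grow to the right and rows downward; lengths in m; the calibration is good to about 2 mm. A picture is of the moment at which its call begins: read the wrist's pose just before it. There is no depth.
- close_job(): hands the job in, once; it reports no verdict.
Trained networks look in a picture, given as the dict that the camera call returned (one of the last four; its "shot" number tells which), for a name from the list of things; names that differ only in an ending like _2 or _b are one class to them, and where a whole thing is asked for, a point or a joint stands for the part that bears it (a point fixed in the world has none). Each returns a list of dicts, best first, with "conf" (0 to 1); they miss things now and then, are a little off and sometimes report something else, mostly with a low value. They report only what shows in the picture. A call takes as long as a camera call. They do not tell look-alikes from the thing itself.
- look_for(picture, name): "extent" ([left, top, right, bottom] in pixels, round what is visible of it).
- regions_of(picture, name): "mask" (420x560 bool, what is visible of it) and "extent" ([left, top, right, bottom] in pixels, round what is visible of it).
The state is a dict: "clock": time; "joints": joint angles; "qvel": joint speeds; "joint_efforts": joint torques, N m; "ee_pos": TCP position; "eef_rot": TCP orientation; "wrist_force": force on the tool from outside, world axes, zero at the start; "moment": the same for the moment, N m; "grip_width": opening from 0.0 (shut) to 1.0 (fully open).
Only numpy, scipy, OpenCV 4.12 (cv2) and the standard library are available. Lean on these libraries where they do the work, as an engineer would, in place of code of your own. Each camera call takes 0.05 s, during which the arm holds its last target.

## Working session

There is one attempt and no reset: what is moved stays moved. The work goes in short steps, Python scripts to look and compute and a tool call to move; the robot and the scene stay as the last step left them, time stands still between calls to the robot, and variables do not carry over. Pictures are saved under pics/ and viewed, and the job is handed in when it is done.

Besides the shell and the picture viewer there is one more tool, called by a JSON object that holds its "fn" and its "kwargs", one argument or row to a line. move_arm: Moves the arm, as the interface text tells. Its arguments: {"type":"object","properties":{"xyz":{"type":"array"},"turn":{"type":"array"},"claw":{"type":"number"},"squeeze":{"type":"number"}},"required":["xyz","turn"]}

```bash
ls -la; mkdir -p pics
cat > h.py <<'E'
from station import *
import numpy as np, cv2
from scipy.spatial.transform import Rotation as R
def save(p,n): cv2.imwrite('pics/'+n+'.png', cv2.cvtColor(p['image'],cv2.COLOR_RGB2BGR))
E
python3 - <<'E'
from h import *
s=state(); print(s)
for n in ['scene','top','wrist']:
    p=snapshot(n); save(p,n+'0'); print(n,{k:v for k,v in p.items() if k!='image'})
    for t in ['axle','wheel','rack','clip_head','small_clip_head','pliers','disc']:
        for d in look_for(p,t)[:4]: print(' ',t,round(d['conf'],2),np.round(d['extent']))
E
```

```text
total 12
drwxr-xr-x  3 agent agent 4096 Dec  6 03:45 .
drwxr-xr-x 23 root  root  4096 Dec  6 03:45 ..
drwxr-xr-x  2 agent agent 4096 Dec  6 03:45 pics
{'clock': 0.0, 'joints': array([-1.44428148e+00,  3.81212452e-01,  1.29824727e+00, -1.46651257e-06,
        1.46358081e+00, -2.15313820e-01]), 'qvel': array([ 6.62922585e-04,  4.53982445e-04,  1.00308204e-03, -1.28178020e-03,
       -2.38558883e-05,  1.73371873e-03]), 'joint_efforts': array([ 1.07008705e-04, -4.37933600e+01, -2.24555790e+01,  7.13267131e-02,
        3.52219830e-02, -8.18602052e-05]), 'ee_pos': array([ 0.18435158, -0.51814505,  0.4041333 ]), 'eef_rot': array([-3.14017789e+00, -3.07922602e-04,  3.41828606e-01]), 'wrist_force': array([0.20666039, 0.50540351, 0.18061637]), 'moment': array([ 0.04636703, -0.02322054,  0.03097423]), 'grip_width': 0.999848768359065}
scene {'fx': 540.2947157949288, 'fy': 540.2947157949288, 'cx': 282.07982763860923, 'cy': 216.33238803446915, 'rvec': array([ 1.76311133,  2.10711645, -0.56634565]), 'tvec': array([ 0.30641078, -0.36130823,  1.44130243]), 'shot': 1}
  axle 0.92 [345. 225. 478. 371.]
[... 734 characters left out ...]
190. 328. 260.]
  rack 0.6 [351. 187. 396. 254.]
  small_clip_head 0.45 [300. 232. 315. 235.]
  pliers 0.62 [228.  95. 262. 159.]
  disc 0.62 [279. 108. 329. 159.]
wrist {'fx': 316.9656072934194, 'fy': 316.9656072934194, 'cx': 277.0922565303565, 'cy': 217.6786835651383, 'mount': array([[-1.07252287e-04, -9.62940337e-01, -2.69714469e-01,
         6.86968775e-02],
       [ 9.99999973e-01, -4.80756115e-05, -2.26010634e-04,
        -6.96544560e-04],
       [ 2.04668068e-04, -2.69714486e-01,  9.62940317e-01,
         2.04495632e-02],
       [ 0.00000000e+00,  0.00000000e+00,  0.00000000e+00,
         1.00000000e+00]]), 'shot': 3}
  rack 0.91 [ 52.   0. 136.  90.]
  rack 0.79 [385.   1. 451.  94.]
```

View pics/scene0.png

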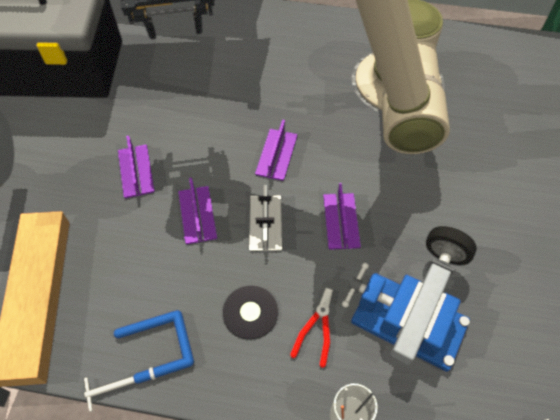

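View pics/top0.png

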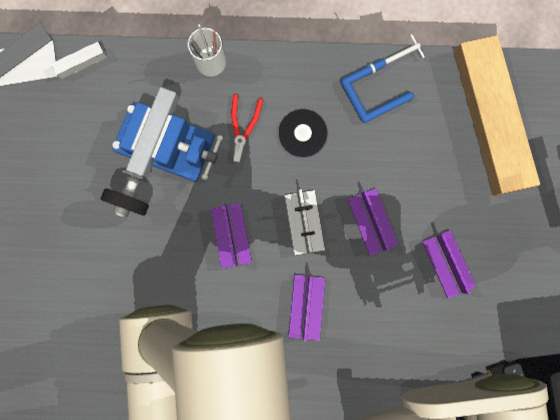

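View pics/wrist0.png

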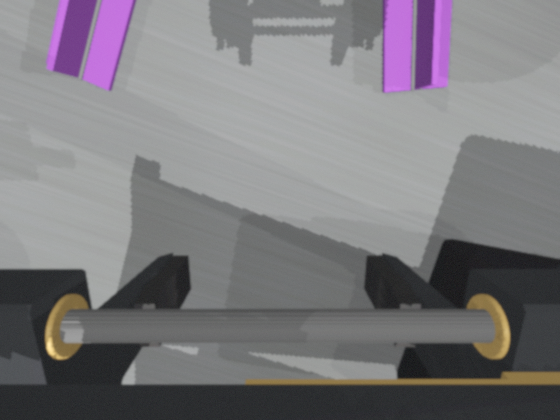

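The true rack is the grey one: scene (265,222), top (305,222). The look-alikes are purple: scene (135,168), (277,152), (197,212), (342,218). The wheel is at scene (451,246), top (125,197). Next I'll zoom in on the rack and axle.

Run:
```python
from h import *
a=cv2.imread('pics/scene0.png'); b=cv2.imread('pics/top0.png')
def crop(im,x,y,w,h,s): return cv2.resize(im[y:y+h,x:x+w],None,fx=s,fy=s,interpolation=cv2.INTER_CUBIC)
# rack
A=crop(a,235,175,65,90,6);B=crop(b,270,170,65,90,6)
cv2.imwrite('pics/rk.png',np.hstack([A,B]))
A=crop(a,400,215,90,90,4);B=crop(b,90,140,90,90,4)
cv2.imwrite('pics/ax.png',np.hstack([A,B]))
```

```text
(no output)
```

View pics/rk.png

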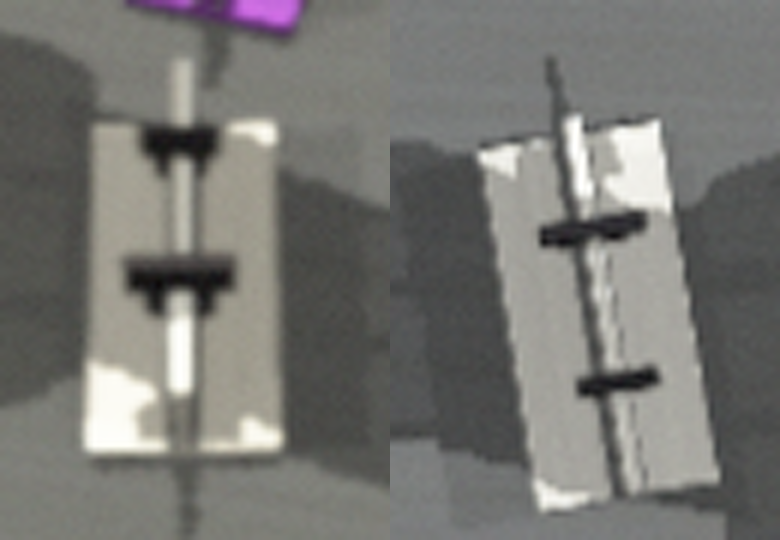

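View pics/ax.png

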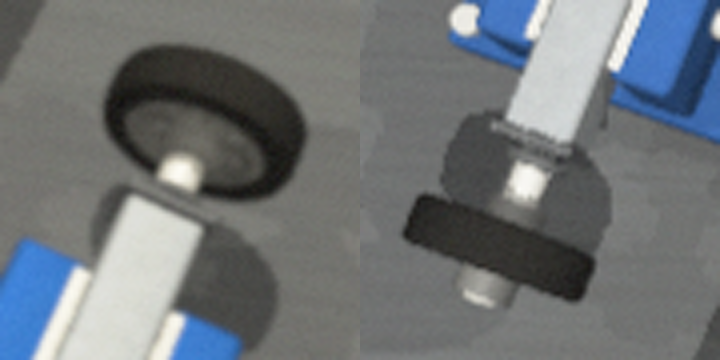

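The larger clip, with the wider head, is at scene (265,220), top (304,208). The smaller one is at scene (265,198), top (308,233). I'll triangulate both along with the wheel and tube features.

```bash
cat >> h.py <<'E'
CAM={'scene':dict(f=540.2947157949288,c=(282.07982763860923,216.33238803446915),r=[ 1.76311133,  2.10711645, -0.56634565],t=[ 0.30641078, -0.36130823,  1.44130243]),
'top':dict(f=503.6163036670216,c=(283.27137255075036,209.95890847958793),r=[ 2.19571786, -2.13153198,  0.12174263],t=[-0.23038344,  0.50669111,  1.11138146])}
MOUNT=np.array([[-1.07252287e-04, -9.62940337e-01, -2.69714469e-01,6.86968775e-02],[ 9.99999973e-01, -4.80756115e-05, -2.26010634e-04,-6.96544560e-04],[ 2.04668068e-04, -2.69714486e-01,  9.62940317e-01,2.04495632e-02],[0,0,0,1]])
def pose(s):
    T=np.eye(4);T[:3,:3]=R.from_euler('xyz',s['eef_rot']).as_matrix();T[:3,3]=s['ee_pos'];return T
def fixed(n):
    c=CAM[n];Rm=cv2.Rodrigues(np.array(c['r']))[0];t=np.array(c['t'])
    K=np.array([[c['f'],0,c['c'][0]],[0,c['f'],c['c'][1]],[0,0,1]])
    return K,Rm,t
def wristcam(s):
    T=pose(s)@MOUNT; Rm=T[:3,:3].T; t=-Rm@T[:3,3]
    return np.array([[316.9656072934194,0,277.0922565303565],[0,316.9656072934194,217.6786835651383],[0,0,1]]),Rm,t
def ray(cam,px):
    K,Rm,t=cam; o=-Rm.T@t; d=Rm.T@np.linalg.inv(K)@np.array([px[0],px[1],1.]); return o,d/np.linalg.norm(d)
def atz(cam,px,z):
    o,d=ray(cam,px); return o+d*(z-o[2])/d[2]
def proj(cam,P):
    K,Rm,t=cam; q=K@(Rm@np.asarray(P,float)+t); return q[:2]/q[2]
def tri(obs):
    A=np.zeros((3,3));b=np.zeros(3);rs=[]
    for cam,px in obs:
        o,d=ray(cam,px);M=np.eye(3)-np.outer(d,d);A+=M;b+=M@o;rs.append((o,d))
    P=np.linalg.solve(A,b)
    return P,[round(1000*np.linalg.norm(np.cross(P-o,d)),1) for o,d in rs]
E
python3 - <<'E'
from h import *
S,T=fixed('scene'),fixed('top')
cb=lambda x,y:(235+x/6,175+y/6); tb=lambda x,y:(270+(x-390)/6,170+y/6)
ca=lambda x,y:(400+x/4,215+y/4); ta=lambda x,y:(90+(x-360)/4,140+y/4)
def q(n,a,b):
    P,r=tri([(S,a),(T,b)]); print(n,np.round(P,4),r)
q('bigL/R1',cb(127,265),tb(646,217))
q('bigR',cb(233,263),tb(540,232))
q('small1',cb(145,134),tb(658,375))
q('small2',cb(215,134),tb(580,387))
# foot corners z=8mm
for n,p in [('tl',(92,123)),('tr',(278,122)),('bl',(84,453)),('br',(283,453))]: print(n,np.round(atz(S,cb(*p),.008),4))
for n,p in [('tl',(478,150)),('tr',(661,120)),('bl',(540,512)),('br',(719,482))]: print('T',n,np.round(atz(T,tb(*p),.008),4))
for n,p in [('tubecornerL',(128,192)),('tubecornerR',(204,225))]: print(n,np.round(atz(S,ca(*p),.095),4))
for n,p in [('T tubeR',(580,142)),('L',(510,117))]: print(n,np.round(atz(T,ta(*p),.095),4))
print('cam pos',-S[1].T@S[2],-T[1].T@T[2])
E
```

```text
bigL/R1 [ 0.5192 -0.2771  0.0644] [np.float64(2.4), np.float64(2.4)]
bigR [ 0.5125 -0.2392  0.0658] [np.float64(1.7), np.float64(1.7)]
small1 [ 0.4617 -0.2827  0.0604] [np.float64(2.8), np.float64(2.8)]
small2 [ 0.4568 -0.256   0.0599] [np.float64(1.2), np.float64(1.2)]
tl [ 0.4282 -0.3093  0.008 ]
tr [ 0.415  -0.2388  0.008 ]
bl [ 0.5676 -0.2831  0.008 ]
br [ 0.5548 -0.2119  0.008 ]
T tl [ 0.5505 -0.2174  0.008 ]
T tr [ 0.5643 -0.2877  0.008 ]
T bl [ 0.4123 -0.2451  0.008 ]
T br [ 0.4257 -0.3129  0.008 ]
tubecornerL [0.5724 0.092  0.095 ]
tubecornerR [0.5838 0.1294 0.095 ]
T tubeR [0.5714 0.0835 0.095 ]
L [0.5839 0.1219 0.095 ]
cam pos [ 1.0743162  -0.12050629  1.06447491] [ 0.38579747 -0.21677973  1.16152831]
```

{"fn": "move_arm", "kwargs": {
  "xyz": [
    [4,4,-1],
    [9,8,-2],
    [14,12,-3],
    [19,16,-4],
    [24,20,-5],
    [29,24,-7],
    [33,26,-7.5],
    [33,26,-7.5],
    [33,26,-7.5],
    [33,26,-7.5]
  ],
  "turn": [-0.02,-0.04,-0.06,-0.08,-0.1,-0.13,-0.16,-0.16,-0.16,-0.16]
}}

```text
clock: 2.45
ee_pos: [0.5135, -0.2591, 0.3301]
eef_rot: [3.141, -0.0, 0.18]
wrist_force: [-0.1, -0.4, 0.0]
grip_width: 1.0
```

Run:
```python
from h import *
import station; print([x for x in dir(station) if not x.startswith('_')])
s=state();p=snapshot('wrist');save(p,'w1');np.save('w1s.npy',np.r_[s['ee_pos'],s['eef_rot']]); print(s['clock'],s['ee_pos'],s['eef_rot'],s['wrist_force'])
for t in ['rack','clip_head','small_clip_head']:
    for d in look_for(p,t)[:4]: print(' ',t,round(d['conf'],2),np.round(d['extent']))
```

```text
['IKError', 'close_job', 'look_for', 'regions_of', 'snapshot', 'state', 'tip_reach']
2.45 [ 0.51347939 -0.25906696  0.33012674] [ 3.14117924e+00 -1.61685196e-04  1.80193401e-01] [-0.12184533 -0.35694461  0.01822818]
  rack 0.94 [231. 343. 299. 383.]
  rack 0.88 [392. 170. 469. 309.]
  rack 0.73 [ 56. 158. 149. 308.]
  rack 0.62 [241. 156. 316. 308.]
  clip_head 0.77 [252. 202. 304. 222.]
  small_clip_head 0.64 [261. 263. 294. 283.]
```

View pics/w1.png

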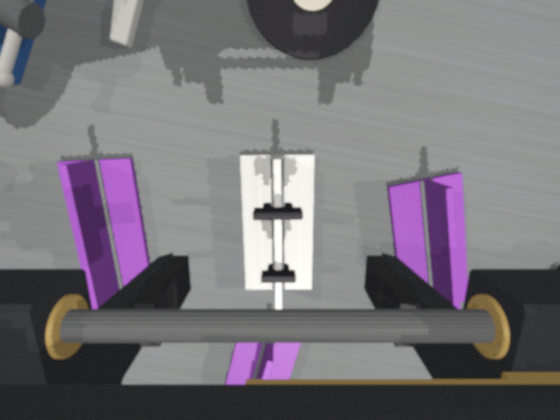

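The wrist picture shows the grey rack at (278,222). The larger clip is at (278,213), with a head about 47 px wide, and the small clip is at (278,274), about 33 px wide. One close crop plus a second viewpoint.

Run:
```python
from h import *
print('tip',tip_reach() if callable(tip_reach) else tip_reach)
a=cv2.imread('pics/w1.png'); cv2.imwrite('pics/w1c.png',cv2.resize(a[145:295,225:335],None,fx=5,fy=4*1.0+1,interpolation=cv2.INTER_CUBIC)[:600*2:1][:750:])
cv2.imwrite('pics/w1c.png',cv2.resize(a[145:295,225:335],None,fx=4,fy=4,interpolation=cv2.INTER_CUBIC))
```

```text
tip 0.166
```

View pics/w1c.png

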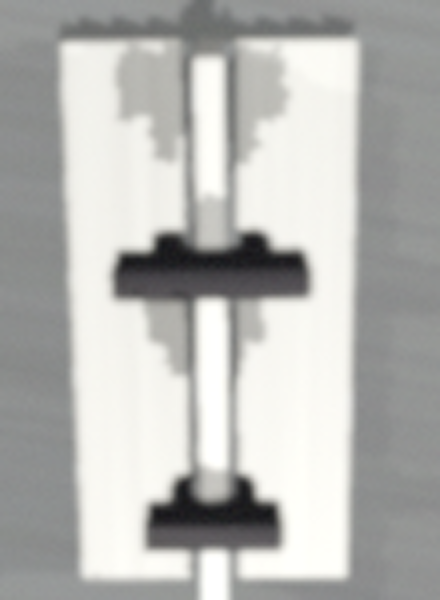

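{"fn": "move_arm", "kwargs": {
  "xyz": [
    [-3,-0.5,-3],
    [-6,-1,-6],
    [-7,-1.3,-6],
    [-7,-1.3,-6],
    [-7,-1.3,-6]
  ],
  "turn": [0,0,0,0,0]
}}

```text
clock: 3.28
ee_pos: [0.4452, -0.2714, 0.2709]
eef_rot: [3.139, -0.002, 0.182]
wrist_force: [0.1, -0.5, 0.3]
grip_width: 1.001
```

Run:
```python
from h import *
s=state();p=snapshot('wrist');save(p,'w2');np.save('w2s.npy',np.r_[s['ee_pos'],s['eef_rot']]); print(s['clock'],s['ee_pos'],s['eef_rot'],s['wrist_force'])
for t in ['rack','clip_head','small_clip_head']:
    for d in look_for(p,t)[:4]: print(' ',t,round(d['conf'],2),np.round(d['extent']))
```

```text
3.275 [ 0.44516267 -0.27135796  0.27094192] [ 3.13943253e+00 -1.71524416e-03  1.82047103e-01] [ 0.13245542 -0.49586202  0.2651896 ]
  rack 0.76 [  0.  59. 117. 270.]
  rack 0.72 [212. 294. 298. 382.]
  rack 0.69 [228.  47. 329. 273.]
  clip_head 0.9 [241. 117. 316. 130.]
  small_clip_head 0.6 [254. 204. 302. 229.]
```

View pics/w2.png

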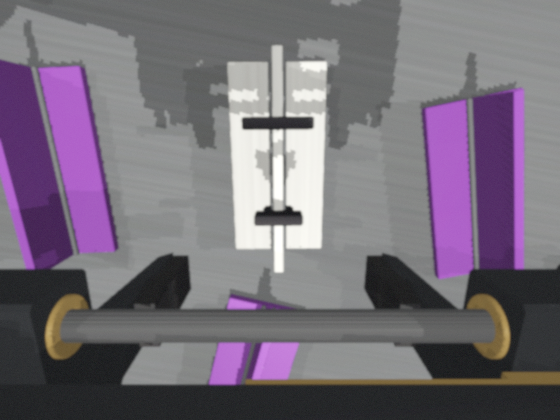

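```bash
cat >> h.py <<'E'
def sv(f):
    v=np.load(f); return dict(ee_pos=v[:3],eef_rot=v[3:])
def boxpts(c,yaw,lx,ly,z0,z1):
    P=[]
    for z in (z0,z1):
        for a,b in ((-1,-1),(1,-1),(1,1),(-1,1)):
            P.append([c[0]+a*lx/2*np.cos(yaw)-b*ly/2*np.sin(yaw),c[1]+a*lx/2*np.sin(yaw)+b*ly/2*np.cos(yaw),z])
    return np.array(P)
def drawbox(im,cam,P,col,s=1,off=(0,0)):
    q=[tuple(int(v) for v in (proj(cam,p)-off)*s) for p in P]
    for i in range(4):
        for a,b in ((i,(i+1)%4),(i+4,4+(i+1)%4),(i,i+4)): cv2.line(im,q[a],q[b],col,1)
E
python3 - <<'E'
from h import *
W1,W2=wristcam(sv('w1s.npy')),wristcam(sv('w2s.npy'))
print('v2 top', atz(W2,(278,123.5),.070), 'L',atz(W2,(242,123),.07),'R',atz(W2,(313.5,122.5),.07))
m=lambda x,y:(225+x/4,145+y/4)
print('v1 front edge',atz(W1,m(114,297),.07),atz(W1,m(308,297),.07))
print('small v2', atz(W2,(278,216),.0625))
for z in (.04,.052,.06): print('bar far end',atz(W2,(277,46),.052),atz(W1,m(208,55),.052)); break
# rack corners
for n,p in [('tl',(228,62)),('tr',(328,62)),('bl',(235,248)),('br',(322,248))]: print(n,np.round(atz(W2,p,.008),4))
for n,p in [('tl',(60,40)),('tr',(359,40)),('bl',(80,578)),('br',(350,578))]: print(n,np.round(atz(W1,m(*p),.008),4))
# triangulate head (near bottom front edge midpoints)
print(tri([(W1,m(114,297)),(W2,(242.5,130))]),tri([(W1,m(308,297)),(W2,(313.5,129.5))]))
E
```

```text
v2 top [ 0.51589186 -0.25853809  0.07      ] L [ 0.51259238 -0.23916055  0.07      ] R [ 0.51991407 -0.27750483  0.07      ]
v1 front edge [ 0.51036026 -0.24012227  0.07      ] [ 0.51718912 -0.27764413  0.07      ]
small v2 [ 0.46238537 -0.26846015  0.0625    ]
bar far end [ 0.55741097 -0.25037833  0.052     ] [ 0.55828695 -0.25018189  0.052     ]
tl [ 0.5512 -0.2168  0.008 ]
tr [ 0.5639 -0.2855  0.008 ]
bl [ 0.4149 -0.2418  0.008 ]
br [ 0.4277 -0.3117  0.008 ]
tl [ 0.5516 -0.2162  0.008 ]
tr [ 0.5642 -0.285   0.008 ]
bl [ 0.4144 -0.242   0.008 ]
br [ 0.4271 -0.3121  0.008 ]
(array([ 0.50897583, -0.23977605,  0.06554603]), [np.float64(0.2), np.float64(0.2)]) (array([ 0.51635675, -0.27834863,  0.0668249 ]), [np.float64(0.3), np.float64(0.3)])
```

{"fn": "move_arm", "kwargs": {
  "xyz": [
    [1,3,4],
    [2,8,6],
    [3,14,6],
    [3,20,6],
    [3,26,6],
    [2,32,6],
    [1,38,6],
    [0,42,6],
    [0,42,6],
    [0,42,6],
    [0,42,6]
  ],
  "turn": [-0.04,-0.1,-0.16,-0.23,-0.3,-0.37,-0.43,-0.49,-0.49,-0.49,-0.49]
}}

```text
clock: 4.85
ee_pos: [0.4448, 0.148, 0.3298]
eef_rot: [3.142, -0.0, -0.309]
wrist_force: [0.2, 0.5, 0.3]
grip_width: 1.002
```

Run:
```python
from h import *
s=state();p=snapshot('wrist');save(p,'w3');np.save('w3s.npy',np.r_[s['ee_pos'],s['eef_rot']]); print(s['clock'],s['ee_pos'],s['eef_rot'],s['wrist_force'])
for t in ['axle','wheel']:
    for d in look_for(p,t)[:4]: print(' ',t,round(d['conf'],2),np.round(d['extent']))
```

```text
4.85 [0.44475    0.14796696 0.32976611] [ 3.14154081e+00 -1.73808189e-04 -3.09344282e-01] [0.2390095  0.53241856 0.26405419]
  axle 0.93 [197.   0. 343. 166.]
  wheel 0.96 [198.  78. 343. 163.]
```

View pics/w3.png

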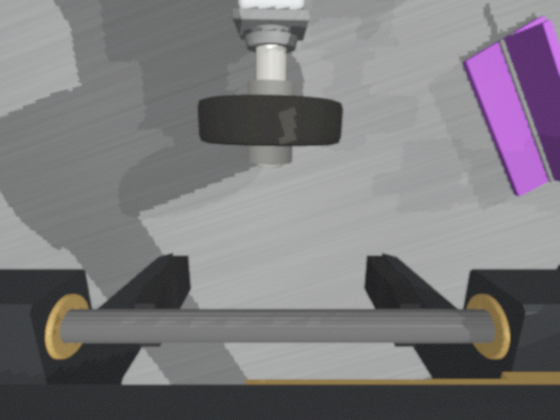

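Run:
```python
from h import *
a=cv2.imread('pics/w3.png'); cv2.imwrite('pics/w3c.png',cv2.resize(a[0:180,190:350],None,fx=4.0,fy=3.3,interpolation=cv2.INTER_CUBIC))
g=cv2.cvtColor(a,cv2.COLOR_BGR2GRAY).astype(int)
for r in (50,60,70,75,88,110,130,150,155,160,163,166): print(r,g[r,190:350:1][45:120] if r<190 else 0) if r in(60,75,150,160) else None
```

```text
60 [111 113 114 116 120 123 125 125 124 125 123 123 124 127 125 125 127 125
 126 126 132 149 169 180 186 191 196 199 202 206 209 210 212 216 220 223
 223 219 218 217 216 218 216 212 209 206 200 197 192 181 165 145 131 127
 127 126 126 124 125 126 135 149 162 167 168 168 169 168 168 168 168 169
 168 168 168]
75 [126 126 126 127 125 126 126 124 126 125 128 127 126 127 125 126 128 127
 126 126 131 148 169 180 185 191 196 200 204 206 209 211 213 217 221 223
 223 220 218 216 216 216 215 212 208 203 199 195 190 179 161 139 128 127
 125 126 125 127 126 126 125 126 126 126 125 126 131 145 160 167 169 170
 170 169 169]
150 [115 113 112 114 112 114 112 111 111 113 113 113 111 113 119 122 125 127
 131 133 134 137 139 141 142 143 144 145 145 144 146 144 147 145 145 145
 143 142 138 139 137 135 134 134 130 128 125 125 123 122 118 117 114 110
 107 107 120 145 161 169 169 169 170 170 170 171 170 169 170 170 171 171
 170 168 169]
160 [114 113 113 113 113 115 113 115 115 115 113 112 112 116 117 124 127 129
 130 134 136 136 138 141 142 143 145 144 145 144 144 143 146 146 146 144
 144 142 139 138 136 134 134 132 130 128 126 125 123 119 117 115 113 110
 107 110 127 150 163 167 169 168 169 167 169 169 167 167 168 168 169 168
 168 168 167]
```

View pics/w3c.png

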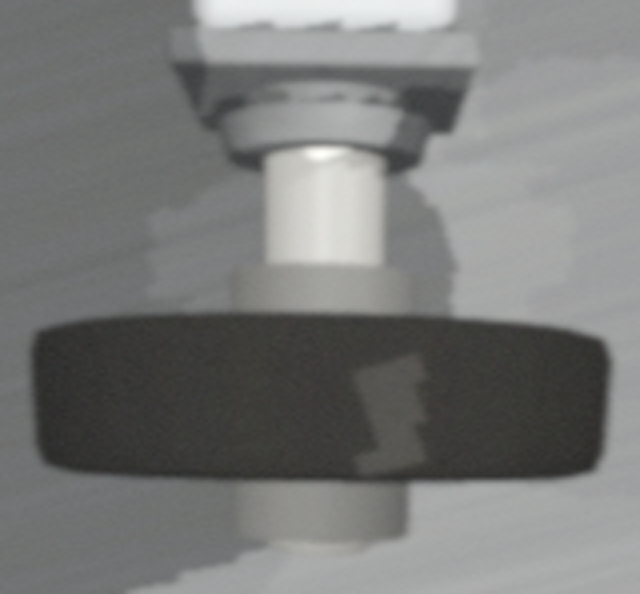

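Run:
```python
from h import *
W=wristcam(sv('w3s.npy'))
z=.075
A1=atz(W,(271,50),z);A2=atz(W,(271,75),z);H=atz(W,(270,155),z)
print('axle pts',A1,A2,H)
d=(H-A1)[:2];d/=np.linalg.norm(d);print('dir',d,np.arctan2(-d[1],-d[0]))
L,Rr=atz(W,(256.5,60),z),atz(W,(285.5,60),z);print('axle dia at .075',np.linalg.norm(L-Rr))
L,Rr=atz(W,(248.5,155),z),atz(W,(291.2,155),z);print('hub dia',np.linalg.norm(L-Rr), (L+Rr)/2)
print('tyre',atz(W,(198,120),z),atz(W,(343,120),z),np.linalg.norm(atz(W,(198,120),z)-atz(W,(343,120),z)))
m=lambda x,y:(190+x/4,y/3.3)
print('tyre top front edge',atz(W,m(320,478),.125), 'top back edge',atz(W,m(320,313),.125))
print('hub end top',atz(W,m(320,545),.091),'stub end(under)',atz(W,m(320,552),.085))
# tube end
print('tube top corners',atz(W,m(170,28),.095),atz(W,m(478,32),.095),'flange?',atz(W,m(172,65),.095),atz(W,m(476,65),.095))
u=d
```

```text
axle pts [0.56008154 0.11614531 0.075     ] [0.54542097 0.12091649 0.075     ] [0.49460676 0.13821859 0.075     ]
dir [-0.94759948  0.31946084] -0.32516045402006033
axle dia at .075 0.01954232049739087
hub dia 0.031061791389231583 [0.49464004 0.13832268 0.075     ]
tyre [0.53324264 0.17913659 0.075     ] [0.50203404 0.08152652 0.075     ] 0.10247781042619213
tyre top front edge [0.50336496 0.13421874 0.125     ] top back edge [0.52863138 0.1259722  0.125     ]
hub end top [0.48919396 0.13962002 0.091     ] stub end(under) [0.48720304 0.14040678 0.085     ]
tube top corners [0.5839551  0.13197997 0.095     ] [0.56944919 0.08868661 0.095     ] flange? [0.57833706 0.13369629 0.095     ] [0.56450183 0.09043042 0.095     ]
```

{"fn": "move_arm", "kwargs": {
  "xyz": [
    [4,-1.3,0],
    [8,-2.6,0],
    [10,-3.3,0],
    [10,-3.3,0],
    [10,-3.3,0]
  ],
  "turn": [0,0,0,0,0]
}}

```text
clock: 5.62
ee_pos: [0.5436, 0.1159, 0.3296]
eef_rot: [3.141, 0.001, -0.308]
wrist_force: [-0.0, -0.1, 0.0]
grip_width: 1.005
```

Run:
```python
from h import *
s=state();p=snapshot('wrist');save(p,'w4');np.save('w4s.npy',np.r_[s['ee_pos'],s['eef_rot']]); print(s['clock'],s['ee_pos'],s['eef_rot'],s['wrist_force'])
```

```text
5.625 [0.54363032 0.11589405 0.32962833] [ 3.14143139e+00  8.73779652e-04 -3.08271252e-01] [-0.03644005 -0.09795498  0.00822301]
```

View pics/w4.png

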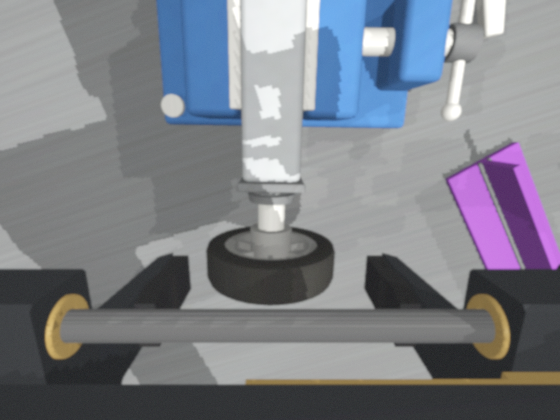

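Run:
```python
from h import *
W=wristcam(sv('w4s.npy'))
g=cv2.cvtColor(cv2.imread('pics/w4.png'),cv2.COLOR_BGR2GRAY).astype(float)
def edge(r,c0,c1):
    row=g[r-1:r+2,c0:c1+1].mean(0); d=np.diff(row); 
    i=np.argmax(abs(d)); sl=slice(max(0,i-2),i+3); w=abs(d[sl]); return c0+.5+(np.arange(len(d))[sl]*w).sum()/w.sum()
for name,(c0,c1) in dict(L=(236,250),R=(296,311)).items():
    e=[(r,edge(r,c0,c1)) for r in range(20,176,6)]
    P=np.array([atz(W,(c,r),.095) for r,c in e])
    print(name,[(r,round(c,1)) for r,c in e][::3])
    for k in range(3):
        x,y=P[:,0],P[:,1];f=np.polyfit(x,y,1);res=y-np.polyval(f,x);keep=abs(res)<max(2*np.median(abs(res)),3e-4);P=P[keep]
    print(name,'yaw',np.arctan(f[0]),'y at x=.6',np.polyval(f,.6),len(P),res.std())
print('end corners',atz(W,(239,187),.095),atz(W,(304,187),.095), atz(W,(242,180),.095),atz(W,(303,180),.095))
for r in (205,212,220): 
    L,Rr=edge(r,252,263),edge(r,280,292);print(r,L,Rr,atz(W,((L+Rr)/2,r),.075))
```

```text
L [(20, np.float64(239.8)), (38, np.float64(242.5)), (56, np.float64(239.6)), (74, np.float64(240.5)), (92, np.float64(240.4)), (110, np.float64(241.5)), (128, np.float64(241.9)), (146, np.float64(242.4)), (164, np.float64(244.3))]
L yaw -0.3073930691856064 y at x=.6 0.122866537599261 18 0.00015492727498956382
R [(20, np.float64(306.0)), (38, np.float64(305.4)), (56, np.float64(304.8)), (74, np.float64(304.4)), (92, np.float64(303.4)), (110, np.float64(301.2)), (128, np.float64(300.1)), (146, np.float64(299.2)), (164, np.float64(298.2))]
R yaw -0.3485814521622836 y at x=.6 0.08295521937082864 21 0.00030758928106725057
end corners [0.580588   0.13217638 0.095     ] [0.56711153 0.08986833 0.095     ] [0.58450207 0.12862766 0.095     ] [0.57193084 0.08916166 0.095     ]
205 257.96153846153845 284.2760617760618 [0.55748917 0.11698189 0.075     ]
212 257.94827586206895 284.1358695652174 [0.55228529 0.11873038 0.075     ]
220 257.9535519125683 283.63428571428574 [0.54629618 0.12087284 0.075     ]
```

Run:
```python
from h import *
a=cv2.imread('pics/w4.png'); cv2.imwrite('pics/w4c.png',cv2.resize(a[0:240,220:325],None,fx=6,fy=2.5,interpolation=cv2.INTER_CUBIC))
```

```text
(no output)
```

View pics/w4c.png

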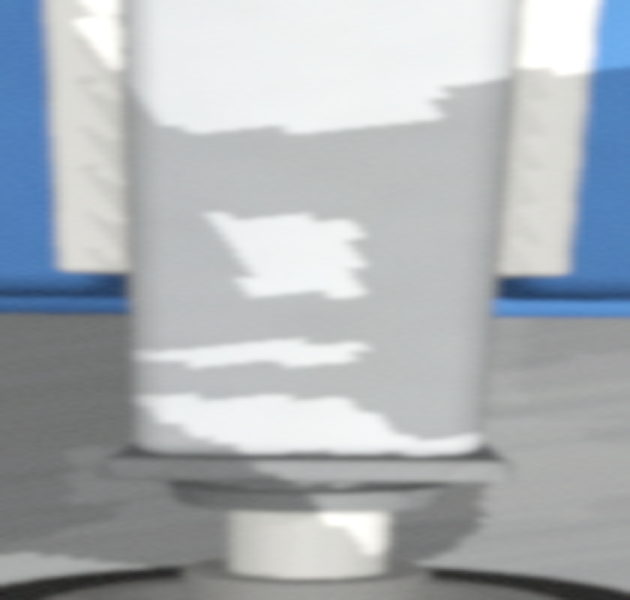

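Run:
```python
from h import *
W=wristcam(sv('w4s.npy'))
for z in (.095,.085):
  c=[]
  for (l,r,row) in [(122,522,2),(128,506,200),(135,487,430)]:
    L,Rr=atz(W,(220+l/6,row/2.5),z),atz(W,(220+r/6,row/2.5),z); M=(L+Rr)/2; c.append(M); print(z,M,np.linalg.norm(L-Rr))
  d=c[2]-c[0]; print('yaw',np.arctan2(-d[1],-d[0]))
```

```text
0.095 [0.67888934 0.07566953 0.095     ] 0.0392350938109988
0.095 [0.63797168 0.08938282 0.095     ] 0.03939757176703887
0.095 [0.58351355 0.10765685 0.095     ] 0.039563888914821495
yaw -0.32359317847992974
0.085 [0.68214021 0.07473327 0.085     ] 0.041067493538783736
0.085 [0.63931157 0.08908701 0.085     ] 0.04123755971581423
0.085 [0.58231009 0.1082145  0.085     ] 0.04141164438666666
yaw -0.32359317847992963
```

{"fn": "move_arm", "kwargs": {
  "xyz": [
    [-3,1.2,0],
    [-6,2.4,0],
    [-7.8,3.2,0],
    [-7.8,3.2,-2],
    [-7.8,3.2,-5],
    [-7.8,3.2,-8],
    [-7.8,3.2,-8.9],
    [-7.8,3.2,-8.9],
    [-7.8,3.2,-8.9],
    [-7.8,3.2,-8.9]
  ],
  "turn": [-0.014,-0.014,-0.014,-0.014,-0.014,-0.014,-0.014,-0.014,-0.014,-0.014],
  "claw": 0,
  "squeeze": 40
}}

```text
clock: 6.92
ee_pos: [0.4664, 0.1479, 0.2416]
eef_rot: [-3.141, -0.002, -0.322]
wrist_force: [0.6, -0.2, -1.3]
grip_width: 0.499
```

Run:
```python
from h import *
s=state();p=snapshot('wrist');save(p,'w5'); print(s['clock'],s['ee_pos'],s['eef_rot'],s['wrist_force'],s['grip_width'])
p=snapshot('top');save(p,'t5');cv2.imwrite('pics/t5c.png',cv2.resize(cv2.imread('pics/t5.png')[140:300,60:220],None,fx=3,fy=3))
```

```text
6.925 [0.46643761 0.14787292 0.24157976] [-3.14095282e+00 -1.58514234e-03 -3.22113987e-01] [ 0.57012358 -0.20343258 -1.26570386] 0.4994801953048951
```

View pics/w5.png

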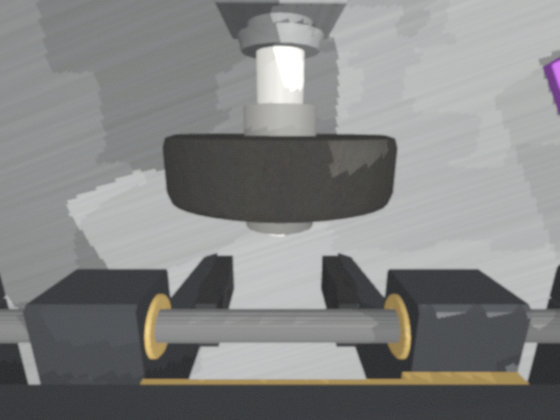

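{"fn": "move_arm", "kwargs": {
  "xyz": [
    [0.66,-0.22,0],
    [1.33,-0.44,0],
    [1.99,-0.66,0],
    [2.47,-0.82,0],
    [2.66,-0.89,0],
    [2.85,-0.95,0],
    [3.04,-1.01,0],
    [3.23,-1.08,0],
    [3.42,-1.14,0],
    [3.42,-1.14,0]
  ],
  "turn": [0,0,0,0,0,0,0,0,0,0]
}}

```text
clock: 8.28
ee_pos: [0.5007, 0.1363, 0.2407]
eef_rot: [3.142, -0.0, -0.322]
wrist_force: [-1.7, -0.7, 0.4]
grip_width: 0.504
```

{"fn": "move_arm", "kwargs": {
  "xyz": [
    [0.19,-0.06,0],
    [0.38,-0.13,0],
    [0.57,-0.19,0],
    [0.57,-0.19,0]
  ],
  "turn": [0,0,0,0]
}}

```text
clock: 8.78
ee_pos: [0.5065, 0.1344, 0.2408]
eef_rot: [-3.141, -0.001, -0.322]
wrist_force: [-1.3, -0.6, 0.5]
grip_width: 0.503
```

{"fn": "move_arm", "kwargs": {
  "xyz": [
    [0.19,-0.06,0],
    [0.38,-0.13,0],
    [0.57,-0.19,0],
    [0.57,-0.19,0]
  ],
  "turn": [0,0,0,0]
}}

```text
clock: 9.28
ee_pos: [0.5122, 0.1325, 0.2408]
eef_rot: [-3.141, -0.001, -0.322]
wrist_force: [-2.3, -1.4, -0.1]
grip_width: 0.5
```

Run:
```python
from h import *
s=state();p=snapshot('wrist');save(p,'w6'); print(s['clock'],s['wrist_force'])
```

```text
9.275 [-2.30807277 -1.42983119 -0.08281693]
```

View pics/w6.png

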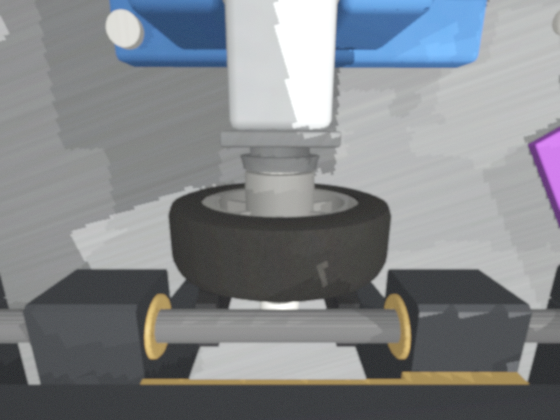

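The wheel has slid back so that the inner hub nearly meets the shoulder ring at (280,165). I'll keep pushing gently.

{"fn": "move_arm", "kwargs": {
  "xyz": [
    [0.1,-0.03,0],
    [0.19,-0.06,0],
    [0.28,-0.1,0],
    [0.28,-0.1,0]
  ],
  "turn": [0,0,0,0]
}}

```text
clock: 9.82
ee_pos: [0.514, 0.1319, 0.2405]
eef_rot: [3.141, 0.003, -0.322]
wrist_force: [-7.0, 1.3, 2.6]
grip_width: 0.502
```

{"fn": "move_arm", "kwargs": {
  "xyz": [
    [0.1,-0.03,0],
    [0.19,-0.06,0],
    [0.19,-0.06,0]
  ],
  "turn": [0,0,0]
}}

```text
clock: 10.2
ee_pos: [0.5147, 0.1316, 0.2402]
eef_rot: [3.14, 0.008, -0.323]
wrist_force: [-15.7, 3.7, 5.7]
grip_width: 0.502
```

{"fn": "move_arm", "kwargs": {
  "xyz": [
    [-0.5,0.17,0],
    [-1.5,0.5,0],
    [-3,1,0],
    [-4.5,1.5,0],
    [-5.5,1.8,2],
    [-6,2,5],
    [-7,2.2,8.5],
    [-7,2.2,8.5],
    [-7,2.2,8.5],
    [-7,2.2,8.5]
  ],
  "turn": [0,0,0,0,0,0,0,0,0,0],
  "claw": -1
}}

```text
clock: 11.45
ee_pos: [0.4465, 0.153, 0.3248]
eef_rot: [3.141, 0.002, -0.322]
wrist_force: [0.2, -0.2, 0.0]
grip_width: 0.999
```

Run:
```python
from h import *
s=state();p=snapshot('wrist');save(p,'w7');np.save('w7s.npy',np.r_[s['ee_pos'],s['eef_rot']]); print(s['clock'],s['ee_pos'],s['eef_rot'],s['wrist_force'])
a=cv2.imread('pics/w7.png'); cv2.imwrite('pics/w7c.png',cv2.resize(a[0:150,200:350],None,fx=4,fy=4,interpolation=cv2.INTER_CUBIC))
```

```text
11.45 [0.4465415  0.15301006 0.32475215] [ 3.14082476e+00  1.79075562e-03 -3.22260457e-01] [ 0.2340367  -0.15652067  0.0435283 ]
```

View pics/w7c.png

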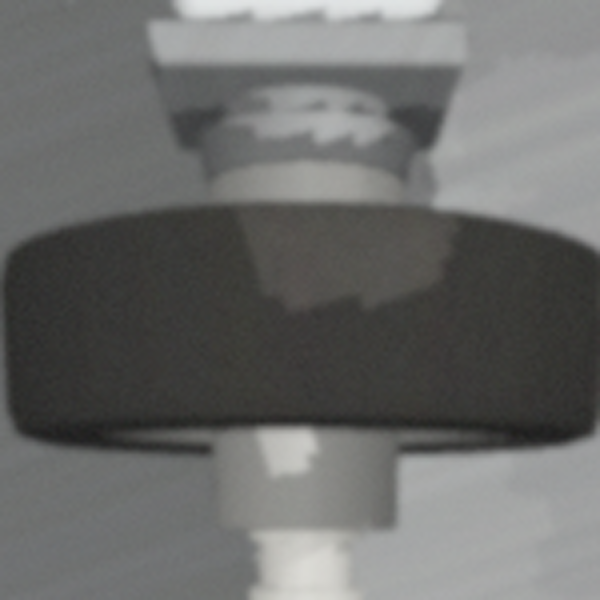

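Run:
```python
from h import *
a=cv2.imread('pics/w7.png'); cv2.imwrite('pics/w7d.png',cv2.resize(a[100:180,230:320],None,fx=8,fy=7.5,interpolation=cv2.INTER_CUBIC))
```

```text
(no output)
```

View pics/w7d.png

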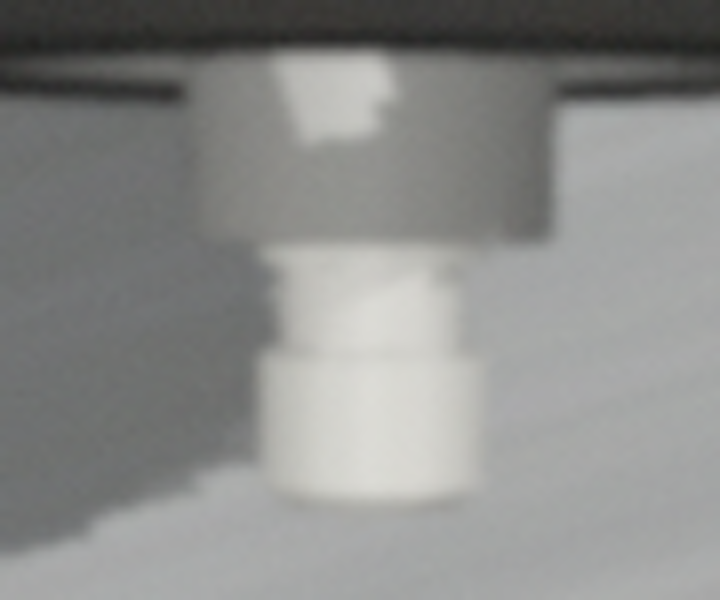

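Run:
```python
from h import *
W=wristcam(sv('w7s.npy'))
m=lambda x,y:(230+x/8,100+y/7.5)
u=np.array([-np.cos(-.3222),-np.sin(-.3222)])
O=np.array([.506,.133])
n=np.array([-u[1],u[0]])
for nm,x,y,z in [('hubface side',372,241,.075),('groove in',371,270,.075),('groove out',371,351,.075),('end',372,488,.075),('end top?',372,470,.085),('hub top edge',372,240,.091)]:
    P=atz(W,m(x,y),z); print(nm,P,'along',round(1000*np.dot(P[:2]-O,u),2),'lat',round(1000*np.dot(P[:2]-O,n),2))
```

```text
hubface side [0.50952093 0.13299908 0.075     ] along -3.34 lat -1.11
groove in [0.50706914 0.13391171 0.075     ] along -0.73 lat -1.2
groove out [0.5000588  0.13625808 0.075     ] along 6.67 lat -1.21
end [0.48788044 0.14023959 0.075     ] along 19.48 lat -1.13
end top? [0.49047505 0.13935846 0.085     ] along 16.74 lat -1.12
hub top edge [0.50976509 0.13289655 0.091     ] along -3.6 lat -1.09
```

{"fn": "move_arm", "kwargs": {
  "xyz": [
    [0,-4,0],
    [1,-10,0],
    [2,-16,0],
    [3,-22,0],
    [4,-28,0],
    [5,-34,-1],
    [6,-39,-3],
    [6.9,-41.1,-4.5],
    [6.9,-41.1,-4.5],
    [6.9,-41.1,-4.5],
    [6.9,-41.1,-4.5]
  ],
  "turn": [0.05,0.12,0.19,0.26,0.33,0.41,0.47,0.507,0.507,0.507,0.507]
}}

```text
clock: 12.88
ee_pos: [0.5156, -0.2569, 0.2814]
eef_rot: [3.141, -0.001, 0.186]
wrist_force: [1.0, -0.5, -0.7]
grip_width: 1.003
```

Run:
```python
from h import *
s=state();p=snapshot('wrist');save(p,'w8'); print(s['clock'],s['ee_pos'],s['eef_rot'],s['wrist_force'])
W=wristcam(s)
print(proj(W,[.5155,-.2585,.07]))
for d in look_for(p,'clip_head')[:2]: print(d)
```

```text
12.875 [ 0.51561024 -0.25693979  0.28144064] [ 3.14112130e+00 -5.19787502e-04  1.85563342e-01] [ 0.9958263  -0.45040657 -0.71931419]
[280.46641198 241.34425327]
{'extent': [248.8, 220.9, 313.3, 245.6], 'conf': 0.63}
```

View pics/w8.png

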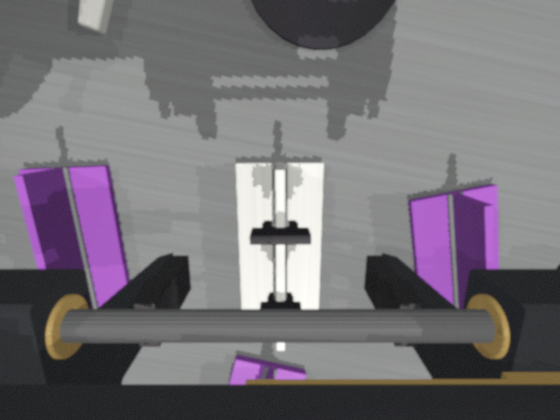

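The clip head top shows at (280,239) and my measured point projects to (280.5,241), so they agree. Descending and grasping.

{"fn": "move_arm", "kwargs": {
  "xyz": [
    [0,0,-1.5],
    [0,0,-4],
    [0,0,-6],
    [0,0,-7.2],
    [0,0,-7.2],
    [0,0,-7.2]
  ],
  "turn": [0,0,0,0,0,0]
}}

```text
clock: 13.72
ee_pos: [0.5158, -0.258, 0.2093]
eef_rot: [3.141, -0.001, 0.185]
wrist_force: [-0.1, -0.4, -0.2]
grip_width: 0.997
```

{"fn": "move_arm", "kwargs": {
  "xyz": [
    [0,0,0],
    [0,0,0],
    [0,0,0],
    [0,0,0],
    [0,0,0],
    [0,0,0]
  ],
  "turn": [0,0,0,0,0,0],
  "claw": 1,
  "squeeze": 40
}}

```text
clock: 14.48
ee_pos: [0.5157, -0.258, 0.2088]
eef_rot: [3.141, -0.0, 0.185]
wrist_force: [0.6, -0.4, 0.2]
grip_width: 0.439
```

{"fn": "move_arm", "kwargs": {
  "xyz": [
    [0,0,0.4],
    [0,0,1],
    [0,0,2],
    [0,0,4],
    [0,0,7],
    [0,0,8.5],
    [0,0,8.5],
    [0,0,8.5]
  ],
  "turn": [0,0,0,0,0,0,0,0]
}}

```text
clock: 15.48
ee_pos: [0.5155, -0.2579, 0.2928]
eef_rot: [-3.14, 0.001, 0.185]
wrist_force: [-0.6, 0.2, -0.0]
grip_width: 0.442
```

Run:
```python
from h import *
s=state();p=snapshot('wrist');save(p,'w9'); print(s['clock'],s['ee_pos'],s['eef_rot'],s['wrist_force'],s['grip_width'])
q=snapshot('top');save(q,'t9');q=snapshot('scene');save(q,'s9')
cv2.imwrite('pics/s9c.png',cv2.resize(cv2.imread('pics/s9.png')[130:260,200:330],None,fx=4,fy=4,interpolation=cv2.INTER_CUBIC))
```

```text
15.475 [ 0.51547448 -0.25785952  0.2928014 ] [-3.14032086e+00  1.12155885e-03  1.84766371e-01] [-0.5776444   0.21190436 -0.01365036] 0.44198357493501267
```

View pics/w9.png

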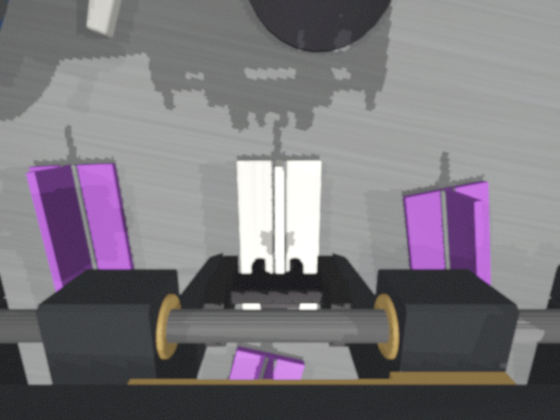

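View pics/s9c.png

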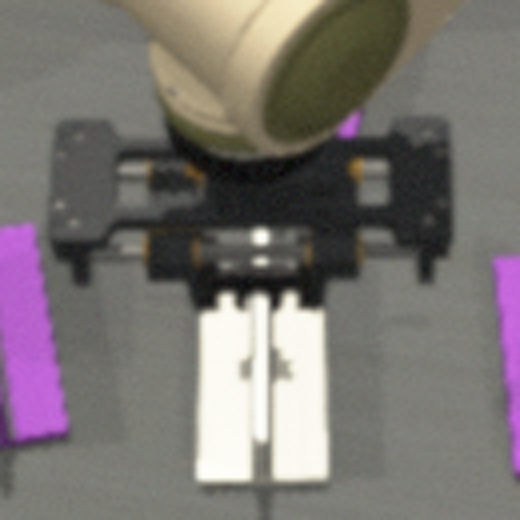

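{"fn": "move_arm", "kwargs": {
  "xyz": [
    [-0.5,4,1],
    [-1.5,9,2],
    [-2,14,2],
    [-2.5,19,2],
    [-3,24,2],
    [-3,29,2],
    [-2.5,34,1],
    [-2,38,0],
    [-1.9,39.5,-1.5],
    [-1.9,39.5,-1.5],
    [-1.9,39.5,-1.5],
    [-1.9,39.5,-1.5]
  ],
  "turn": [-0.05,-0.11,-0.17,-0.24,-0.31,-0.38,-0.44,-0.49,-0.507,-0.507,-0.507,-0.507],
  "squeeze": 55
}}

```text
clock: 17.12
ee_pos: [0.4968, 0.1363, 0.2792]
eef_rot: [-3.141, -0.001, -0.323]
wrist_force: [0.2, -0.7, -0.3]
grip_width: 0.433
```

Run:
```python
from h import *
s=state();p=snapshot('wrist');save(p,'w10');np.save('w10s.npy',np.r_[s['ee_pos'],s['eef_rot']]); print(s['clock'],s['ee_pos'],s['eef_rot'],s['wrist_force'],s['grip_width'])
cv2.imwrite('pics/w10c.png',cv2.resize(cv2.imread('pics/w10.png')[150:310,180:380],None,fx=4,fy=3.7,interpolation=cv2.INTER_CUBIC))
```

```text
17.125 [0.49678842 0.13625811 0.27920899] [-3.14138895e+00 -7.04600188e-04 -3.23121432e-01] [ 0.1801257  -0.73466206 -0.26929441] 0.43263392720902116
```

View pics/w10c.png

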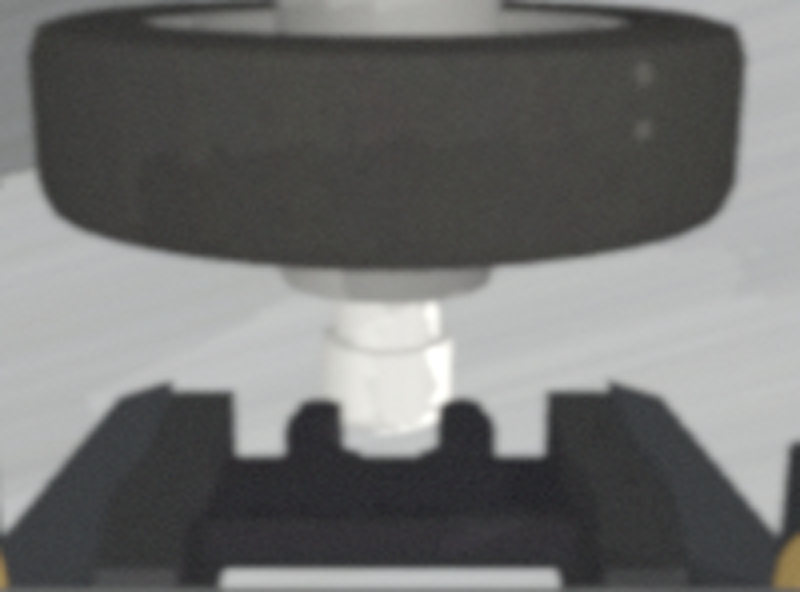

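Held clip prongs are centred at crop column 390 (image col 277.5), with the axle and groove also at 389–390, so it is aligned sideways. Now I lower to just above the axle.

{"fn": "move_arm", "kwargs": {
  "xyz": [
    [0,0,-0.5],
    [0,0,-1.2],
    [0,0,-1.8],
    [0,0,-2.1],
    [0,0,-2.1],
    [0,0,-2.1],
    [0,0,-2.1]
  ],
  "turn": [0,0,0,0,0,0,0]
}}

```text
clock: 18.05
ee_pos: [0.4966, 0.1371, 0.2579]
eef_rot: [-3.141, -0.0, -0.322]
wrist_force: [-0.4, 0.6, 0.4]
grip_width: 0.439
```

{"fn": "move_arm", "kwargs": {
  "xyz": [
    [0.15,-0.09,0],
    [0.35,-0.16,0],
    [0.57,-0.23,0],
    [0.57,-0.23,0],
    [0.57,-0.23,0]
  ],
  "turn": [0,0,0,0,0]
}}

```text
clock: 18.68
ee_pos: [0.5023, 0.1347, 0.2577]
eef_rot: [3.142, 0.0, -0.322]
wrist_force: [-0.4, -0.7, 0.3]
grip_width: 0.436
```

Run:
```python
from h import *
s=state();p=snapshot('wrist');save(p,'w11'); print(s['clock'],s['ee_pos'],s['eef_rot'],s['wrist_force'],s['grip_width'])
cv2.imwrite('pics/w11c.png',cv2.resize(cv2.imread('pics/w11.png')[170:310,200:360],None,fx=5,fy=4.2,interpolation=cv2.INTER_CUBIC))
```

```text
18.675 [0.50232913 0.13472708 0.2577176 ] [ 3.14155718e+00  1.15365730e-04 -3.22190866e-01] [-0.35294916 -0.69566272  0.28533081] 0.4364596402550914
```

View pics/w11c.png

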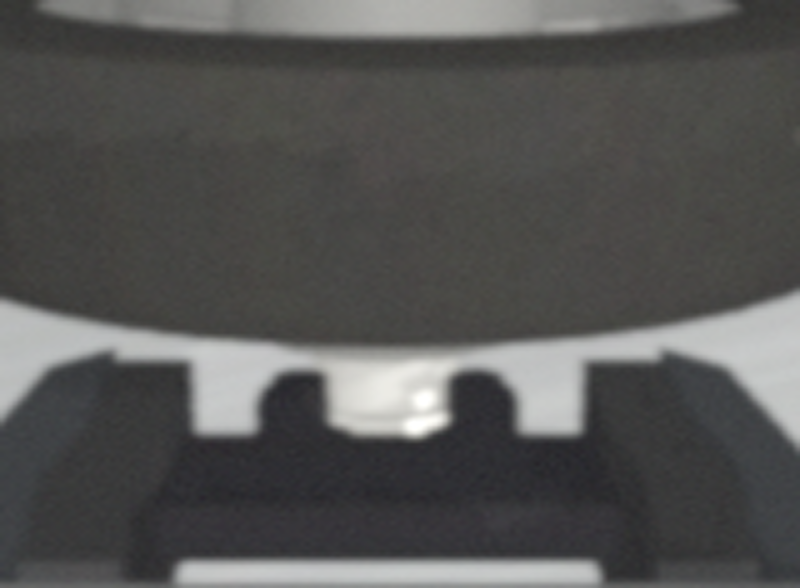

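{"fn": "move_arm", "kwargs": {
  "xyz": [
    [0.1,-0.03,0],
    [0.19,-0.06,0],
    [0.28,-0.1,0],
    [0.28,-0.1,0]
  ],
  "turn": [0,0,0,0]
}}

```text
clock: 19.23
ee_pos: [0.5052, 0.1337, 0.2577]
eef_rot: [-3.142, -0.0, -0.322]
wrist_force: [1.0, -1.9, -0.1]
grip_width: 0.433
```

{"fn": "move_arm", "kwargs": {
  "xyz": [
    [0.1,-0.03,0],
    [0.1,-0.03,0],
    [0.1,-0.03,0]
  ],
  "turn": [0,0,0]
}}

```text
clock: 19.6
ee_pos: [0.506, 0.1335, 0.2577]
eef_rot: [3.141, 0.001, -0.322]
wrist_force: [-2.7, 0.9, 0.9]
grip_width: 0.432
```

{"fn": "move_arm", "kwargs": {
  "xyz": [
    [0.1,-0.03,0],
    [0.1,-0.03,0],
    [0.1,-0.03,0]
  ],
  "turn": [0,0,0]
}}

```text
clock: 19.98
ee_pos: [0.5067, 0.1333, 0.2577]
eef_rot: [3.141, 0.002, -0.322]
wrist_force: [-5.3, 0.5, 3.4]
grip_width: 0.436
```

{"fn": "move_arm", "kwargs": {
  "xyz": [
    [-0.33,0.11,0],
    [-0.33,0.11,0],
    [-0.33,0.11,0],
    [-0.33,0.11,-0.1],
    [-0.33,0.11,-0.2],
    [-0.33,0.11,-0.3],
    [-0.33,0.11,-0.34],
    [-0.33,0.11,-0.34],
    [-0.33,0.11,-0.34]
  ],
  "turn": [0,0,0,0,0,0,0,0,0]
}}

```text
clock: 21.1
ee_pos: [0.5039, 0.1342, 0.2544]
eef_rot: [-3.142, -0.0, -0.322]
wrist_force: [-0.0, 0.2, -0.0]
grip_width: 0.436
```

{"fn": "move_arm", "kwargs": {
  "xyz": [
    [0,0,-0.1],
    [0,0,-0.1],
    [0,0,-0.1]
  ],
  "turn": [0,0,0]
}}

```text
clock: 21.48
ee_pos: [0.5038, 0.1342, 0.2533]
eef_rot: [3.142, 0.0, -0.322]
wrist_force: [0.3, -0.1, -0.4]
grip_width: 0.439
```

{"fn": "move_arm", "kwargs": {
  "xyz": [
    [0,0,-0.1],
    [0,0,-0.1],
    [0,0,-0.1]
  ],
  "turn": [0,0,0]
}}

```text
clock: 21.85
ee_pos: [0.5039, 0.1343, 0.2524]
eef_rot: [-3.141, -0.0, -0.322]
wrist_force: [-0.3, 0.8, 0.6]
grip_width: 0.434
```

{"fn": "move_arm", "kwargs": {
  "xyz": [
    [0,0,-0.1],
    [0,0,-0.1],
    [0,0,-0.1]
  ],
  "turn": [0,0,0]
}}

```text
clock: 22.22
ee_pos: [0.504, 0.1343, 0.2518]
eef_rot: [-3.141, -0.001, -0.322]
wrist_force: [-0.4, 0.3, 4.4]
grip_width: 0.433
```

Contact came at TCP z ≈ 0.252, which matches the groove (0.2524) and not the full axle (0.2555). I'll continue pressing gently.

{"fn": "move_arm", "kwargs": {
  "xyz": [
    [0,0,-0.1],
    [0,0,-0.1]
  ],
  "turn": [0,0]
}}

```text
clock: 22.48
ee_pos: [0.5041, 0.1343, 0.2513]
eef_rot: [-3.141, -0.002, -0.322]
wrist_force: [-0.8, 1.0, 8.1]
grip_width: 0.439
```

{"fn": "move_arm", "kwargs": {
  "xyz": [
    [0,0,-0.1],
    [0,0,-0.1]
  ],
  "turn": [0,0]
}}

```text
clock: 22.72
ee_pos: [0.5038, 0.1343, 0.2499]
eef_rot: [-3.141, -0.001, -0.322]
wrist_force: [-1.7, 1.2, 6.6]
grip_width: 0.438
```

{"fn": "move_arm", "kwargs": {
  "xyz": [
    [0,0,-0.1],
    [0,0,-0.1]
  ],
  "turn": [0,0]
}}

```text
clock: 22.98
ee_pos: [0.5039, 0.1343, 0.2488]
eef_rot: [-3.141, -0.001, -0.322]
wrist_force: [0.3, 0.7, 5.5]
grip_width: 0.434
```

{"fn": "move_arm", "kwargs": {
  "xyz": [
    [0,0,-0.1],
    [0,0,-0.2],
    [0,0,-0.2]
  ],
  "turn": [0,0,0]
}}

```text
clock: 23.35
ee_pos: [0.5038, 0.1343, 0.2465]
eef_rot: [-3.141, -0.0, -0.322]
wrist_force: [-0.9, 1.5, 3.0]
grip_width: 0.437
```

{"fn": "move_arm", "kwargs": {
  "xyz": [
    [0,0,-0.1],
    [0,0,-0.2],
    [0,0,-0.2]
  ],
  "turn": [0,0,0]
}}

```text
clock: 23.72
ee_pos: [0.5038, 0.1342, 0.2439]
eef_rot: [3.141, 0.001, -0.322]
wrist_force: [0.9, 1.7, -1.9]
grip_width: 0.433
```

Past the midpoint and it is now pulling itself on (force −1.9 N). Following it down.

{"fn": "move_arm", "kwargs": {
  "xyz": [
    [0,0,-0.1],
    [0,0,-0.2],
    [0,0,-0.2]
  ],
  "turn": [0,0,0]
}}

```text
clock: 24.1
ee_pos: [0.5038, 0.1342, 0.242]
eef_rot: [3.141, 0.001, -0.322]
wrist_force: [1.3, 1.6, -2.3]
grip_width: 0.434
```

{"fn": "move_arm", "kwargs": {
  "xyz": [
    [0,0,-0.1],
    [0,0,-0.15],
    [0,0,-0.15]
  ],
  "turn": [0,0,0]
}}

```text
clock: 24.48
ee_pos: [0.5038, 0.1342, 0.2407]
eef_rot: [3.142, 0.0, -0.322]
wrist_force: [0.4, 1.6, -1.7]
grip_width: 0.442
```

{"fn": "move_arm", "kwargs": {
  "xyz": [
    [0,0,-0.1],
    [0,0,-0.1],
    [0,0,-0.1]
  ],
  "turn": [0,0,0]
}}

```text
clock: 24.85
ee_pos: [0.5038, 0.1342, 0.2398]
eef_rot: [-3.142, 0.0, -0.322]
wrist_force: [0.9, 2.7, -1.7]
grip_width: 0.438
```

{"fn": "move_arm", "kwargs": {
  "xyz": [
    [0,0,-0.1],
    [0,0,-0.1],
    [0,0,-0.1]
  ],
  "turn": [0,0,0]
}}

```text
clock: 25.22
ee_pos: [0.5038, 0.1342, 0.2395]
eef_rot: [-3.141, -0.001, -0.322]
wrist_force: [-1.3, 1.1, 6.0]
grip_width: 0.436
```

It has bottomed at TCP z 0.2395, where 0.2398 was expected for seated. Releasing now and lifting off.

{"fn": "move_arm", "kwargs": {
  "xyz": [
    [0,0,0.05],
    [0,0,0.05],
    [0,0,0.05],
    [0,0,0.05],
    [0,0,0.05]
  ],
  "turn": [0,0,0,0,0],
  "claw": -1
}}

```text
clock: 25.85
ee_pos: [0.5038, 0.1342, 0.2393]
eef_rot: [3.142, 0.0, -0.322]
wrist_force: [-0.0, -0.7, -0.3]
grip_width: 0.976
```

{"fn": "move_arm", "kwargs": {
  "xyz": [
    [0,0,0.5],
    [0,0,2],
    [0,0,4],
    [-2,0.66,7],
    [-4,1.33,8.5],
    [-5.5,1.8,8.5],
    [-5.5,1.8,8.5],
    [-5.5,1.8,8.5]
  ],
  "turn": [0,0,0,0,0,0,0,0]
}}

```text
clock: 26.85
ee_pos: [0.4493, 0.1521, 0.3238]
eef_rot: [3.141, 0.001, -0.322]
wrist_force: [-0.2, 0.4, 0.2]
grip_width: 1.0
```

Run:
```python
from h import *
s=state();p=snapshot('wrist');save(p,'w12');np.save('w12s.npy',np.r_[s['ee_pos'],s['eef_rot']]); print(s['clock'],s['ee_pos'],s['eef_rot'],s['wrist_force'],s['grip_width'])
A=cv2.resize(cv2.imread('pics/w12.png')[60:210,200:350],None,fx=4,fy=4,interpolation=cv2.INTER_CUBIC)
cv2.imwrite('pics/w12c.png',A)
q=snapshot('scene');save(q,'s12');q=snapshot('top');save(q,'t12')
W=wristcam(s); print('clip top centre expect',proj(W,[.5038,.1342,.101]))
for d in look_for(p,'clip_head')[:2]: print(d)
```

```text
26.85 [0.44930925 0.15209064 0.32381283] [ 3.14128178e+00  5.62044898e-04 -3.22334267e-01] [-0.21641766  0.35293444  0.18121736] 0.9996025226454675
clip top centre expect [277.69697804 147.56392586]
{'extent': [241.7, 142.3, 307.8, 151.9], 'conf': 0.98}
```

View pics/w12c.png

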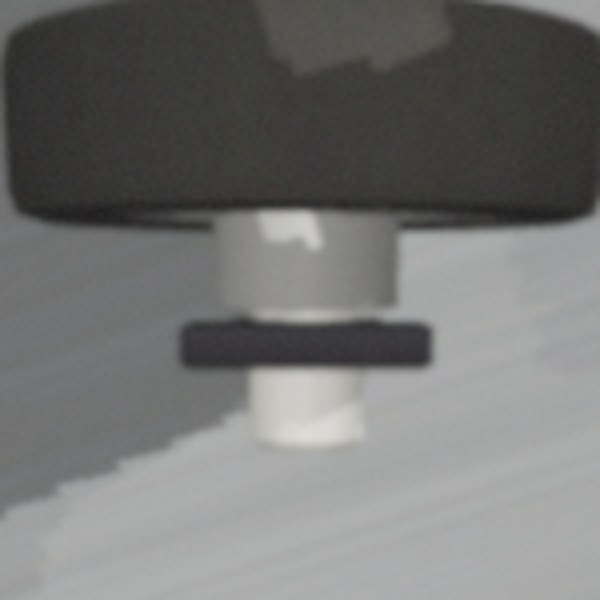

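View pics/s12.png

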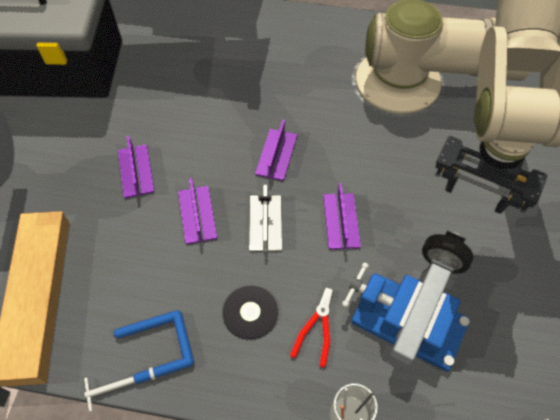

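The clip head shows at about (276,147) on the axle, square against the hub with the wheel home. The small clip, pliers and disc are unmoved in the scene view. One second viewpoint will check the clip's height.

{"fn": "move_arm", "kwargs": {
  "xyz": [
    [-1.5,0.5,-3],
    [-3,1,-6],
    [-4,1.3,-8],
    [-4,1.3,-8],
    [-4,1.3,-8],
    [-4,1.3,-8]
  ],
  "turn": [0,0,0,0,0,0]
}}

```text
clock: 27.8
ee_pos: [0.4094, 0.1651, 0.2451]
eef_rot: [-3.141, -0.002, -0.323]
wrist_force: [0.6, -0.5, 0.4]
grip_width: 0.999
```

Run:
```python
from h import *
s=state();p=snapshot('wrist');save(p,'w13');np.save('w13s.npy',np.r_[s['ee_pos'],s['eef_rot']]); print(s['clock'],s['ee_pos'],s['eef_rot'],s['wrist_force'])
cv2.imwrite('pics/w13c.png',cv2.resize(cv2.imread('pics/w13.png')[20:160,180:380],None,fx=4,fy=4,interpolation=cv2.INTER_CUBIC))
```

```text
27.8 [0.40943751 0.16512039 0.24508932] [-3.14075831e+00 -1.74875895e-03 -3.22502180e-01] [ 0.63060098 -0.51871579  0.35886563]
```

View pics/w13c.png

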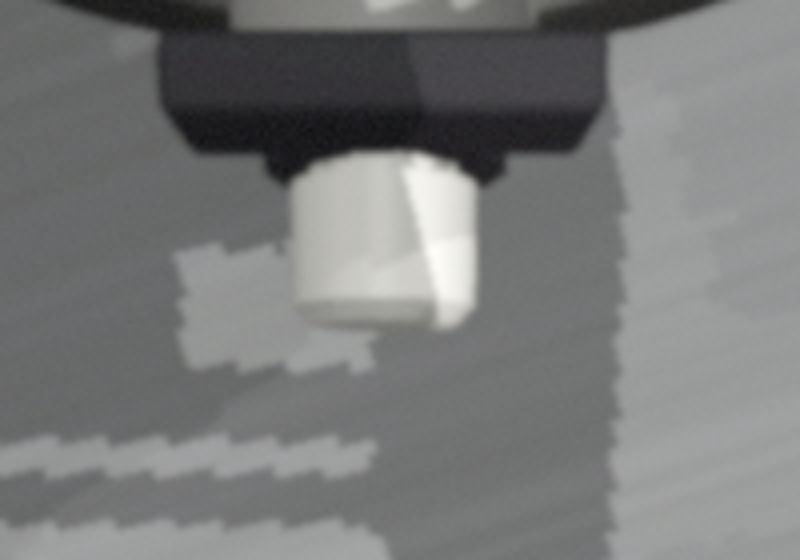

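Run:
```python
from h import *
A,B=wristcam(sv('w12s.npy')),wristcam(sv('w13s.npy'))
a=lambda x,y:(200+x/4,60+y/4); b=lambda x,y:(180+x/4,20+y/4)
L=tri([(A,a(181,367)),(B,b(160,104))]);Rr=tri([(A,a(432,367)),(B,b(607,104))]);print(L,Rr,np.linalg.norm(L[0]-Rr[0]))
d=Rr[0]-L[0];print('yaw',np.arctan2(d[0],-d[1]), 'mid',(L[0]+Rr[0])/2, 'tilt',d[2]/.04)
print('bottom width px',[(proj(A,L[0])), proj(B,Rr[0])])
```

```text
(array([0.50784489, 0.15414629, 0.10212143]), [np.float64(0.0), np.float64(0.0)]) (array([0.49546682, 0.11710465, 0.10205271]), [np.float64(0.0), np.float64(0.0)]) 0.03905514310929722
yaw -0.32250006209279797 mid [0.50165585 0.13562547 0.10208707] tilt -0.0017180949963314929
bottom width px [array([245.2709979 , 151.74518403]), array([331.82987534,  46.01508627])]
```

Head top measures 0.102 m (0.101 expected when seated), with yaw −0.3225 parallel to the axle and no tilt. Handing in.

Run:
```python
from h import *
print(close_job(), state()['clock'])
```

```text
the job is handed in; nothing more can be done
the job is handed in; nothing more can be done
```

The wheel is home, the larger clip sits in the groove and is released, and the job was handed in at about 28 s of the 67 s allowed. No verdict was reported.

**Wheel:** I pushed the tyre face with both fingers straddling the hub until it stopped hard at about 16 N. A picture then showed the groove clear outside the hub.

**Clip:** I took the larger clip off the grey rack and touched it lightly to the hub face (about 5 N) to find the groove. That contact put the groove middle at x = 0.5039 m, against 0.5038 m from the pictures. Over the groove the lips first touched at the height expected for the groove rather than the full axle. The clip went on with at most about 8 N, then pulled itself home.

**Last checks:**
- **Height:** the clip's head top measured 0.102 m, against 0.101 m expected when seated.
- **Alignment:** it is parallel to the axle (yaw −0.3225 against −0.322) with no tilt.
- **Bystanders:** the small clip, pliers and disc look unmoved in the last scene picture. I judged that by eye and did not measure it.
- **Robot:** the gripper is open, clear of everything, and reads no contact force.

**Disagreements, all minor:**
- The clips stood about 27 mm from the rack's middle, where the text says about 32 mm.
- Estimates of the groove's position from the stub end and from the tyre contact differed by about 1 mm. I used the value felt at the hub.

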